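# Feel out a clear slot, then rack the finished plate

### The job

Lacquer has run into the three free slots of the drying rack and set hard deep inside, where it cannot be seen; only one slot is still clear. Take the flat steel feeler out of the block and slide it gently down into one free slot after another, never forcing it where it jams, until it goes right to the bottom of one. Then stand the feeler back in its pocket in the block, fully down, and gently stand the black plate with the gold flower fully home in that clear slot, leaving the two racked plates and the other things where they are.

Things in the scene. Friction and masses are not known exactly. Their poses are not given: they have to be found in the camera images.
- slot_1 (a point): centre of the mouth of the rack's first free slot, 62 mm above the table. z points up out of the slot, x along it, y across it. Each free slot is 66 mm long (x), 11.5 mm wide (y) and 50 mm deep; the edges of its mouth are rounded 3 mm. In two of the three a hard ledge of set lacquer leaves only 6 mm, and the feeler stops on it 20 to 32 mm below the mouth; which one is clear changes from run to run
- slot_2 (a point): the same for the second (middle) free slot, 26 mm from slot_1 along its -y axis
- slot_3 (a point): the same for the third free slot, 26 mm further along -y. The red racked plate stands 58 mm beyond it along -y, its top 107 mm above the table
- rack: the drying rack: a brown hardwood block with dark cheeks, 86 x 172 x 62 mm, fixed to the table; origin in its underside midway along the slots, x along the slots, y along the row of slots (towards slot_1)
- feeler_grip (a point): point in the handle of the feeler, 104 mm above the nose, 42 mm below the handle's top. The feeler stands nose down in the pale block, 0.18 kg: a flat steel blade 50 mm wide (x), 9 mm thick (y), 62 mm long with rounded nose, under a dark wooden handle 30 mm wide (x), 18 mm thick (y), 78 mm tall. Grasp here across the 18 mm. z points from nose to handle
- feeler_nose (a point): the tip of the feeler's nose, the lowest point of its blade; same axes, 104 mm below feeler_grip along its z
- pocket (a point): centre of the mouth of the feeler's pocket in the pale wooden block (86 x 160 x 50 mm, fixed to the table), 50 mm above the table; x along the pocket, y across it, z up. The pocket is 66 mm long (x), 12.5 mm wide (y), 38 mm deep, its mouth rounded 3 mm. The slot holding the black plate lies 92 mm from it along -y
- plate_mid (a point): centre of the black lacquer plate with a gold flower, 95 x 60 x 8.5 mm, 0.06 kg, standing on a short edge 38 mm deep in a 12 mm wide slot of the pale block; its upper 57 mm are free. x is its 95 mm side (up as it stands), y its 60 mm side (along the slot), z its thickness: grasp across that near the top edge. Home in a rack slot its centre is 2 mm below the slot's mouth
- red_plate_mid (a point): centre of the red sample plate, 95 x 60 x 8.5 mm, standing loose in the rack: leave it there
- brown_plate_mid (a point): centre of the brown sample plate of the same size, standing loose in the rack behind the red one: leave it there
- lacquer_bowl: bystander: a bowl, black outside and red inside, 114 mm across and 56 mm tall; origin in its foot
- jar_putty: bystander: a glass screw jar with grey lid, 66 mm across and 82 mm tall; origin in its foot
- sand_block: bystander: a black sanding block, 42 x 61 x 36 mm; origin in its underside
- tape: bystander: a roll of cream masking tape lying flat, 104 mm across and 25 mm tall; origin in its underside
There are look-alikes about, which are no part of the job. Leave any turquoise look-alike of the part that bears plate_mid alone.

How it is judged:
On the way, in this order (a step that is already met when the one before it is completed fails the run):
1. the feeler's nose has been at the bottom of one of the three free slots (within 4 mm of it) (((x of feeler_nose in the frame of slot_1 between -0.02 and 0.02 m and y of feeler_nose in the frame of slot_1 between -0.006 and 0.006 m and z of feeler_nose in the frame of slot_1 below -0.046 m) or (x of feeler_nose in the frame of slot_2 between -0.02 and 0.02 m and y of feeler_nose in the frame of slot_2 between -0.006 and 0.006 m and z of feeler_nose in the frame of slot_2 below -0.046 m) or (x of feeler_nose in the frame of slot_3 between -0.02 and 0.02 m and y of feeler_nose in the frame of slot_3 between -0.006 and 0.006 m and z of feeler_nose in the frame of slot_3 below -0.046 m))), for 0.2 s.
2. the feeler stands in its pocket of the block again, fully down (within 5 mm) (x of feeler_nose in the frame of pocket between -0.012 and 0.012 m and y of feeler_nose in the frame of pocket between -0.006 and 0.006 m and z of feeler_nose in the frame of pocket below -0.033 m), for 0.2 s.
At the end, for the whole second after the job is handed in: The black plate stands upright (within 0.12 rad) and at rest, down to the bottom (within 4 mm) of a free slot of the rack, and the feeler stands in its pocket of the block, fully down (within 5 mm) (all of step 2 and ((x of plate_mid in the frame of slot_1 between -0.005 and 0.005 m and y of plate_mid in the frame of slot_1 between -0.006 and 0.006 m and z of plate_mid in the frame of slot_1 below 0.002 m) or (x of plate_mid in the frame of slot_2 between -0.005 and 0.005 m and y of plate_mid in the frame of slot_2 between -0.006 and 0.006 m and z of plate_mid in the frame of slot_2 below 0.002 m) or (x of plate_mid in the frame of slot_3 between -0.005 and 0.005 m and y of plate_mid in the frame of slot_3 between -0.006 and 0.006 m and z of plate_mid in the frame of slot_3 below 0.002 m)) and angle between plate_mid's own x axis and vertical below 0.12 rad and linear speed of plate below 0.03 m/s and angle between feeler_nose's own z axis and vertical below 0.15 rad); the robot touches nothing.
It fails at once if the feeler is pressed with more than 50 N on the rack or on what narrows its slots (contact force between feeler and rack above 50 N or contact force between feeler and run_a above 50 N or contact force between feeler and run_b above 50 N).
It fails at once if the black plate is pressed with more than 30 N on the rack or on what narrows its slots (contact force between plate and rack above 30 N or contact force between plate and run_a above 30 N or contact force between plate and run_b above 30 N).
It fails at once if one of the two racked plates is shifted by more than 10 mm (distance of any of red_plate_mid, brown_plate_mid from where it was at the start of the episode above 0.01 m).
It fails at once if the bowl, jar, sanding block or tape is shifted by more than 20 mm (distance of any of lacquer_bowl, jar_putty, sand_block, tape from where it was at the start of the episode above 0.02 m).
It also fails if it takes over 72 s, if anything falls off the work surface, if the arm or the gripper's body presses on something with over 40 N, if the wrist force passes 120 N, or if a joint passes its speed limit or range.

### The arm

A 6-joint arm with a two-finger parallel gripper is mounted at the origin on a cart in front of the work surface, level with it; the furniture and walls round the work are solid. World frame = base frame: x ahead of the robot, y to its left, z up, the work surface at z = 0. Lengths are in m, angles in rad, forces in N, time in s.
With the tool pointing down it reaches from about 0.3 to 0.775 m from the base axis. Payload 14.6 kg.
Tool frame: the origin (TCP) lies midway between the tips of the shut fingers; the grasp point (between the pads) lies 19 mm behind it (ctrl.tcp_to_grasp is the z of the grasp point in the tool frame, in m); z points along the fingers, y is the line along which they close (so a half turn about z gives the same grasp; the last joint's range is limited). The gripper opens to 94 mm and grips with 3 to 60 N. Pads are 16 mm wide; open, the fingers measure 119 mm over their backs; the gripper's body (75 mm by 177 mm) begins 78 mm behind the grasp point.
Start: joints at [1.105, 0.3, 1.521, -0, 1.321, -0.067], TCP at [0.214, 0.507, 0.205] pointing down, gripper open.
Joint ranges: [-3.03, 3.03], [-0.79, 2.21], [0.23, 2.52], [-1.04, 4.18], [0, 3.07], [-2.55, 2.55]. Speed limits (rad/s): [2.22, 2.22, 2.57, 3.14, 3.14, 3.14].

### API

Orientations are given as [roll, pitch, yaw] about the fixed x, y, z axes, in that order (R = Rz(yaw) Ry(pitch) Rx(roll)).
In Python, from station import monitor, camera, ctrl gives the robot as it stands.
- The arm moves only by the tool apply_moves, never from a script. Its argument "plan" is one flat list of numbers, 4 for each row, row after row: the shift along the tool's x, y, z in mm, then the turn about the tool's z in rad. In form: [dx, dy, dz, spin, dx, dy, dz, spin, ...]. A call has 1 to 20 rows; each row shifts and turns the commanded pose from where the row before left it, along the tool's axes as they then stand; what a row does not reach is not made up. A row lasts 1/10 s, in which the tool goes at most 50 mm and 8.59 degrees, less where a joint would pass 70% of its speed; a pose out of reach is approached as far as the arm can. A call is refused whole if a number of a shift passes 50 or a number of a turn 0.15, either way. A call with a gripper value outside its range is refused whole. "hand" is the gripper command: -1 is shut, 1 is fully open, values between are in proportion, set as the call begins (left out, the last holds). The fingers move at their own pace and stop on an object; "squeeze" is the grip in N (left out, the last holds). Time passes only in rows, so rows that do not move let the fingers close. It gives the time, the measured TCP pose, the force, the opening and the grip force at its end, in the units of the state.
- monitor.get_obs(): the state, without advancing time (a new reading comes with each control period).
- camera(name): name is "scene" or "top"; returns a dict with "image" (480x640x3 uint8, red, green, blue), "range_z" (480x640 float32, m along the optical axis (not along the pixel's ray), 0 where there is no reading), "mtx" (3x3 intrinsics, pixels), "rvec" (rotation vector, rad) and "tvec" (3), from world to camera coordinates, as OpenCV has them. Camera axes: x right, y down, z forward; pixel columns grow to the right and rows downward; lengths in m; the calibration is good to about 2 mm. A picture is of the moment at which its call begins.
- ctrl.hand_in(): hands the job in; it is judged then, once.
The state is a dict: "time_s": time; "qpos": joint angles; "joint_vel": joint speeds; "tau": joint torques, N m; "ee_pos": TCP position; "eef_rot": TCP orientation; "force": force on the tool from outside, world axes, zero at the start; "moment": the same for the moment, N m; "grip_width": finger opening in m; "grip_force": force on a finger pad.
Only numpy, scipy, OpenCV 4.12 (cv2) and the standard library are available. Lean on these libraries where they do the work, as an engineer would, in place of code of your own. Each camera call takes 0.05 s, during which the arm holds its last target. There are 200 camera calls.

## Working session

There is one attempt and no reset: what is moved stays moved. The work goes in short steps, Python scripts to look and compute and a tool call to move; the robot and the scene stay as the last step left them, time stands still between calls to the robot, and variables do not carry over. Pictures are saved under pics/ and viewed, at most 10 in all, crops included, and the job is handed in when it is done.

Besides the shell and the picture viewer there is one more tool, called as name(argument=value, ...), one argument or row to a line, values as JSON. apply_moves: Moves the arm, as the interface text tells. Its arguments: {"type":"object","properties":{"plan":{"type":"array","items":{"type":"number"}},"hand":{"type":"number"},"squeeze":{"type":"number"}},"required":["plan"]}

```bash
mkdir -p pics
cat > h.py <<'E'
import numpy as np, cv2
from station import monitor, camera, ctrl
def snap(n):
    d=camera(n); R=cv2.Rodrigues(np.array(d["rvec"],float))[0]; t=np.array(d["tvec"],float).ravel()
    v,u=np.mgrid[0:480,0:640]; K=d["mtx"]; z=d["range_z"]
    P=np.stack([(u-K[0,2])/K[0,0]*z,(v-K[1,2])/K[1,1]*z,z],-1)
    W=(P-t)@R; W[z==0]=np.nan
    return d,W
E
python3 - <<'E'
from h import *
for n in("scene","top"):
    d,W=snap(n); cv2.imwrite(f"pics/{n}0.png",d["image"][...,::-1]); np.savez(f"{n}0.npz",img=d["image"],W=W,K=d["mtx"],rvec=d["rvec"],tvec=d["tvec"])
    print(n,d["mtx"].tolist(),d["rvec"],d["tvec"])
print(monitor.get_obs(),ctrl.tcp_to_grasp)
E
```

```text
scene [[580.5622194673396, 0.0, 311.3734114439565], [0.0, 580.5622194673396, 228.62120640351512], [0.0, 0.0, 1.0]] [ 2.05093816 -0.86720536  0.4291057 ] [-0.35099823  0.28490926  1.48075551]
top [[507.4156543015767, 0.0, 319.56589863517354], [0.0, 507.4156543015767, 243.4406981116226], [0.0, 0.0, 1.0]] [ 2.18311279 -2.1848923   0.0951866 ] [0.02968687 0.52221491 1.63659008]
{'time_s': 0.1, 'qpos': array([ 1.10538301e+00,  3.00384608e-01,  1.52148787e+00,  1.78657459e-05,
        1.32069337e+00, -6.66047972e-02]), 'joint_vel': array([-0.00159821, -0.00075536, -0.00137055, -0.00166863, -0.00212587,
        0.00130662]), 'tau': array([ 8.34889070e-04, -5.32648122e+01, -3.53277361e+01,  7.09649012e-02,
        2.35950190e-02, -6.55152758e-05]), 'ee_pos': array([0.213478  , 0.50664058, 0.2049732 ]), 'eef_rot': array([-3.14062277e+00, -8.20385218e-05,  2.74277966e+00]), 'force': array([-0.98784231, -0.45961295, -0.9708367 ]), 'moment': array([0.02122216, 0.00047305, 0.03325571]), 'grip_force': 0.0, 'grip_width': 0.09413539433297116} -0.0188
```

View pics/scene0.png

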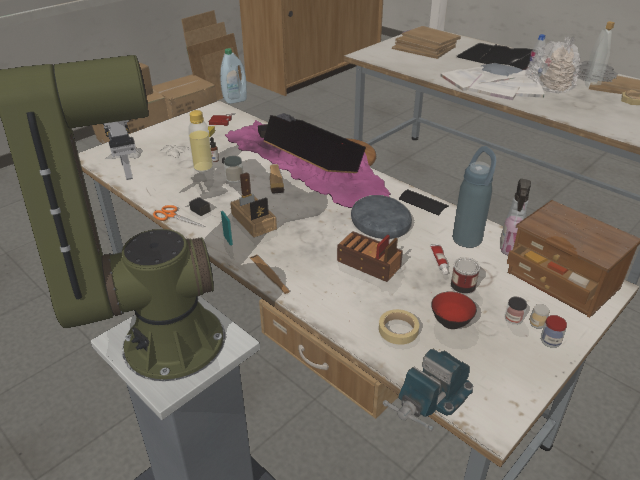

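View pics/top0.png

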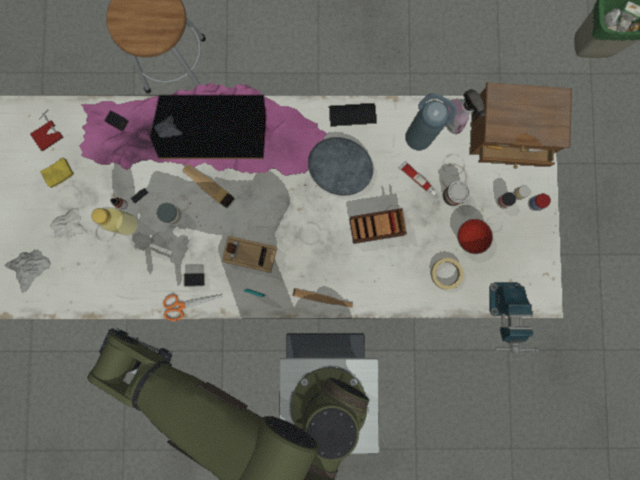

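The scene view shows the block at (255,215), with the feeler standing at (245,185) and the black plate at (260,208). The rack is at (370,255). In the top view the block is at (250,253) and the rack at (378,226). Next I'll zoom in on both.

Run:
```python
import numpy as np, cv2
t=np.load("top0.npz"); s=np.load("scene0.npz")
a=t["img"][225:285,210:290]; b=t["img"][200:250,340:420]
c=s["img"][165:245,220:300]; e=s["img"][220:290,325:415]
f=lambda i:cv2.resize(i,(400,300),interpolation=cv2.INTER_CUBIC)
o=np.vstack([np.hstack([f(a),f(b)]),np.hstack([f(c),f(e)])])
cv2.imwrite("pics/crop.png",o[...,::-1])
W=t["W"]
for n,(r0,r1,c0,c1) in dict(block=(225,285,210,290),rack=(200,250,340,420)).items():
    w=W[r0:r1,c0:c1].reshape(-1,3); w=w[~np.isnan(w[:,0])]
    h,e=np.histogram(w[:,2],np.arange(-.01,.2,.005)); print(n,[(round(float(x),3),int(k)) for x,k in zip(e,h) if k])
    zt=.05 if n=="block" else .062
    m=np.abs(w[:,2]-zt)<.006; p=w[m,:2]
    print(len(p),np.median(w[m,2]),cv2.minAreaRect((p*1000).astype(np.float32)))
    q=w[w[:,2]>zt+.01]; np.set_printoptions(precision=3,suppress=True)
    print(q[np.argsort(q[:,1])][::max(1,len(q)//40)])
```

```text
block [(-0.01, 284), (-0.005, 1276), (0.0, 1462), (0.005, 367), (0.01, 31), (0.015, 9), (0.02, 5), (0.025, 5), (0.03, 9), (0.035, 15), (0.04, 102), (0.045, 437), (0.05, 455), (0.055, 101), (0.06, 11), (0.065, 5), (0.07, 11), (0.075, 10), (0.08, 8), (0.085, 6), (0.09, 7), (0.095, 10), (0.1, 20), (0.105, 30), (0.11, 8), (0.115, 2), (0.12, 3), (0.125, 2), (0.13, 4), (0.135, 2), (0.14, 2), (0.145, 6), (0.15, 14), (0.155, 30), (0.16, 8), (0.165, 2)]
967 0.05011343556009726 ((486.8993225097656, 256.38128662109375), (159.57725524902344, 85.70832061767578), 76.98551940917969)
[[0.504 0.201 0.113]
 [0.501 0.203 0.063]
 [0.501 0.204 0.11 ]
 [0.492 0.205 0.103]
 [0.481 0.207 0.085]
 [0.486 0.208 0.108]
 [0.508 0.208 0.103]
 [0.471 0.209 0.094]
 [0.47  0.211 0.109]
 [0.483 0.211 0.106]
 [0.461 0.211 0.1  ]
 [0.452 0.213 0.11 ]
 [0.461 0.214 0.108]
 [0.483 0.214 0.103]
 [0.449 0.217 0.108]
 [0.458 0.217 0.103]
 [0.458 0.22  0.109]
 [0.505 0.29  0.135]
 [0.499 0.291 0.146]
 [0.503 0.291 0.127]
 [0.504 0.292 0.159]
 [0.499 0.292 0.099]
 [0.496 0.293 0.096]
 [0.516 0.293 0.075]
 [0.494 0.294 0.128]

[... 1165 characters left out ...]
06]
 [ 0.598 -0.22   0.107]
 [ 0.587 -0.22   0.09 ]
 [ 0.592 -0.219  0.075]
 [ 0.608 -0.219  0.08 ]
 [ 0.601 -0.218  0.103]
 [ 0.617 -0.218  0.107]
 [ 0.612 -0.216  0.096]
 [ 0.561 -0.205  0.103]
 [ 0.556 -0.204  0.089]
 [ 0.586 -0.202  0.104]
 [ 0.573 -0.202  0.107]
 [ 0.56  -0.201  0.109]
 [ 0.557 -0.2    0.074]
 [ 0.592 -0.199  0.104]
 [ 0.585 -0.199  0.107]
 [ 0.573 -0.198  0.108]
 [ 0.562 -0.198  0.09 ]
 [ 0.569 -0.197  0.114]
 [ 0.574 -0.197  0.096]
 [ 0.608 -0.196  0.105]
 [ 0.586 -0.196  0.105]
 [ 0.582 -0.195  0.107]
 [ 0.597 -0.195  0.112]
 [ 0.589 -0.194  0.074]
 [ 0.592 -0.193  0.102]
 [ 0.604 -0.193  0.107]
 [ 0.604 -0.192  0.087]
 [ 0.605 -0.191  0.097]
 [ 0.605 -0.19   0.08 ]]
```

View pics/crop.png

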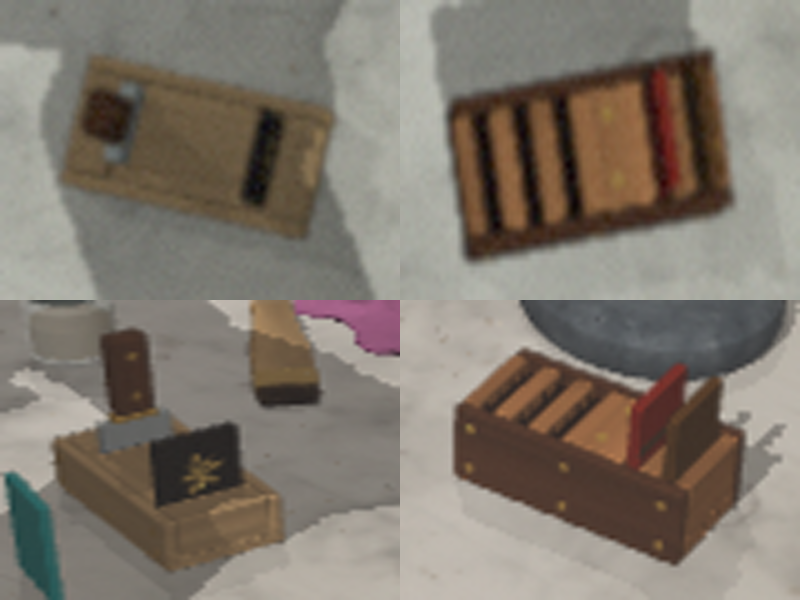

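The crop shows three dark slots on the left half of the rack, then the red plate and the brown plate. The block has the feeler at its left end and the black plate at its right. Both rectangles match the given sizes. Next I'll get sub-pixel positions from rectified strips in both views.

```bash
cat >> h.py <<'E'
def rect(d,o,yaw,z,xs,ys):
    X,Y=np.meshgrid(xs,ys,indexing="ij"); c,s=np.cos(yaw),np.sin(yaw)
    P=np.stack([o[0]+c*X-s*Y,o[1]+s*X+c*Y,np.full_like(X,z)],-1).reshape(-1,1,3)
    q=cv2.projectPoints(P,np.array(d["rvec"],float),np.array(d["tvec"],float),np.array(d["mtx"] if "mtx" in d else d["K"]),None)[0].reshape(*X.shape,2).astype(np.float32)
    return cv2.remap(d["img"] if "img" in d else d["image"],q,None,cv2.INTER_LINEAR).astype(float)
E
python3 - <<'E'
from h import *
R=((.5786,-.1570),np.radians(9.28)); B=((.4869,.2564),np.radians(-13.0))
f=lambda a:np.arange(*a,.001)
out=[]
for n in("top","scene"):
    d=dict(np.load(n+"0.npz"))
    p=rect(d,*R,.062,f((-.02,.02)),f((-.1,.1))).mean((0,2)); print(n,"rack y prof -100..",p.round().astype(int).tolist())
    out+= [rect(d,*R,.062,f((-.06,.06)),f((-.1,.1))),rect(d,*B,.05,f((-.06,.06)),f((-.1,.1)))]
    print("handle y",rect(d,*B,.158,f((-.008,.008)),f((.02,.08)))[...,0].mean(0).round().astype(int).tolist())
    print("handle x",rect(d,*B,.158,f((-.04,.04)),f((.042,.052)))[...,0].mean(1).round().astype(int).tolist())
    print("plate y",rect(d,*B,.107,f((-.02,.02)),f((-.08,-.02)))[...,0].mean(0).round().astype(int).tolist())
    print("plate x",rect(d,*B,.107,f((-.05,.05)),f((-.05,-.04)))[...,0].mean(1).round().astype(int).tolist())
o=np.vstack([np.hstack(out[:2]),np.hstack(out[2:])]).clip(0,255).astype(np.uint8)
cv2.imwrite("pics/rect.png",cv2.resize(o[...,::-1],(800,480)))
E
```

```text
top rack y prof -100.. [157, 157, 156, 155, 155, 154, 154, 154, 153, 151, 148, 144, 137, 128, 118, 108, 97, 87, 79, 72, 67, 63, 59, 56, 53, 51, 47, 43, 38, 34, 31, 29, 29, 30, 33, 39, 47, 57, 67, 75, 82, 85, 87, 86, 84, 81, 76, 72, 68, 64, 60, 57, 54, 50, 45, 40, 37, 35, 34, 36, 40, 47, 56, 67, 79, 89, 98, 103, 106, 108, 108, 108, 107, 106, 106, 105, 105, 105, 104, 103, 103, 102, 102, 102, 102, 102, 102, 102, 101, 100, 99, 98, 97, 96, 97, 98, 100, 101, 102, 103, 103, 102, 102, 102, 101, 99, 96, 91, 84, 74, 63, 52, 41, 31, 24, 21, 22, 25, 31, 40, 50, 61, 71, 81, 88, 93, 96, 97, 98, 98, 97, 95, 92, 87, 80, 71, 60, 50, 40, 32, 25, 21, 20, 24, 31, 40, 51, 62, 74, 84, 92, 97, 100, 101, 102, 102, 101, 99, 95, 90, 83, 73, 62, 50, 39, 29, 23, 19, 20, 25, 31, 39, 47, 56, 66, 75, 82, 86, 88, 89, 88, 87, 84, 80, 76, 73, 73, 79, 90, 106, 122, 138, 151, 160, 166, 168, 170, 170, 171, 171]
handle y [86, 81, 75, 70, 66, 61, 55, 51, 48, 45, 43, 41, 41, 42, 44, 46, 46, 48, 50, 51, 52, 53, 54, 55, 56, 56, 55, 55, 55, 55, 56, 59, 64, 70, 78, 86, 93, 99, 103, 106, 109, 113, 117, 120, 121, 122, 122, 123, 
[... 2694 characters left out ...]
e y [57, 55, 53, 51, 49, 47, 45, 44, 43, 42, 42, 42, 42, 42, 41, 41, 41, 41, 41, 41, 42, 41, 42, 42, 42, 42, 42, 43, 44, 45, 46, 49, 52, 56, 61, 67, 75, 82, 90, 98, 104, 109, 112, 114, 114, 115, 115, 115, 115, 115, 115, 115, 115, 115, 115, 114, 114, 114, 114, 113]
plate x [107, 106, 104, 100, 97, 96, 95, 97, 100, 102, 102, 102, 100, 98, 94, 92, 91, 93, 96, 98, 97, 92, 84, 75, 68, 64, 62, 63, 64, 64, 65, 64, 64, 65, 65, 64, 63, 62, 63, 63, 63, 63, 62, 62, 62, 63, 64, 66, 68, 71, 73, 74, 75, 76, 77, 77, 77, 76, 76, 77, 80, 81, 81, 81, 81, 81, 81, 79, 77, 76, 78, 79, 80, 79, 79, 79, 80, 81, 81, 84, 89, 98, 108, 116, 123, 127, 130, 130, 130, 130, 130, 130, 130, 129, 129, 129, 130, 130, 130, 131]
```

View pics/rect.png

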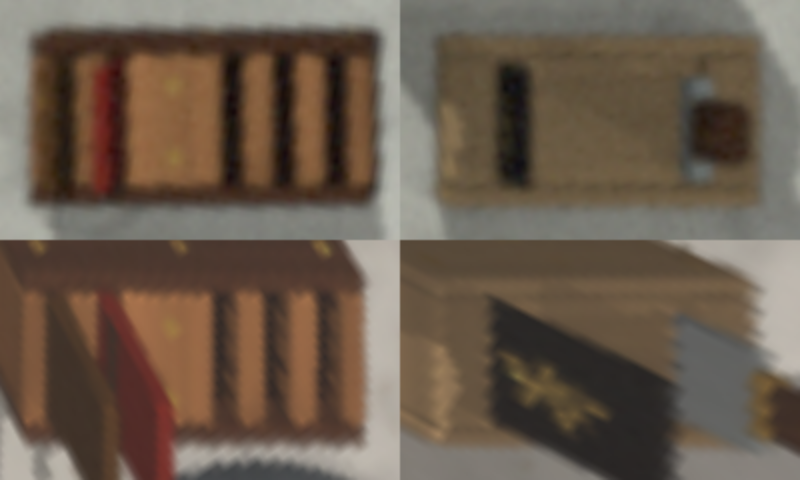

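Top-view results in the block frame: feeler handle at about y=+45 mm, plate at about -47 mm (92 mm apart, as given). In the rack frame the slots sit at about 15.5, 41.5 and 67.5 mm, which is the right 26 mm spacing. The scene view reads about 4 mm lower in y, so I'll use the midpoint and calibrate at the grasp.

apply_moves(
  plan=[0,0,0,-0.086,0,0,0,-0.086,-27,-11.6,0,0,-27,-11.6,0,0,-27,-11.6,0,0,-27,-11.6,0,0,-27,-11.6,0,0,-27,-11.6,0,0,-27,-11.6,0,0,-27,-11.6,0,0,-27,-11.6,0,0,-27,-11.6,0,0,-27,-11.6,0,0,-27,-11.6,0,0,0,0,0,0,0,0,0,0],
  hand=0.2,
  squeeze=20,
)

```text
time_s: 1.7
ee_pos: [0.4979, 0.2981, 0.205]
eef_rot: [-3.141, -0.001, 2.914]
force: [-0.5, -0.2, 0.0]
grip_width: 0.0561
grip_force: 0.0
```

```bash
cat >> h.py <<'E'
def go(x,y,z,yawdeg,grasp=False):
    "tool-frame mm / spin to reach TCP target, tool down"
    o=monitor.get_obs(); p=o["ee_pos"]; yaw=o["eef_rot"][2]; w=np.radians(yawdeg)
    D=np.array([x,y,z])-p; c,s=np.cos(w),np.sin(w)
    sp=-((w-yaw+np.pi)%(2*np.pi)-np.pi)
    print("t",o["time_s"],"p",p.round(4),"rot",np.degrees(o["eef_rot"]).round(2),"F",o["force"].round(1),"w",round(o["grip_width"],4),"spin FIRST",round(sp,4),"then mm",[round(1000*v,1) for v in (c*D[0]+s*D[1], s*D[0]-c*D[1], -D[2])])
E
python3 -c "
from h import *
go(.4985,.2979,.097,167)"
```

```text
t 1.7 p [0.4979 0.2981 0.205 ] rot [-1.7997e+02 -5.0000e-02  1.6695e+02] F [-0.5 -0.2  0. ] w 0.0561 spin FIRST -0.0009 then mm [np.float64(-0.7), np.float64(-0.1), np.float64(108.0)]
```

apply_moves(
  plan=[0,0,20,0,0,0,20,0,0,0,20,0,0,0,20,0,0,0,20,0,0,0,8,0,0,0,0,0],
)

```text
time_s: 2.4
ee_pos: [0.497, 0.2987, 0.0967]
eef_rot: [-3.14, -0.001, 2.916]
force: [-0.5, -0.5, -0.1]
grip_width: 0.0566
grip_force: 0.0
```

apply_moves(
  plan=[0,0,0,0,0,0,0,0,0,0,0,0,0,0,0,0,0,0,0,0,0,0,0,0,0,0,0,0],
  hand=-1,
  squeeze=30,
)

```text
time_s: 3.1
ee_pos: [0.4982, 0.2989, 0.0977]
eef_rot: [3.14, 0.001, 2.915]
force: [1.0, 5.6, -1.2]
grip_width: 0.0179
grip_force: 30.0
```

```bash
python3 -c "
from h import *
print(monitor.get_obs()['grip_force'],monitor.get_obs()['moment'])
go(.4985,.2979,.097,167)"
```

```text
29.9898362159729 [ 1.34208087 -0.37431513 -0.02716682]
t 3.1 p [0.4982 0.2989 0.0977] rot [1.7992e+02 3.0000e-02 1.6700e+02] F [ 1.   5.6 -1.2] w 0.0179 spin FIRST -0.0 then mm [np.float64(-0.5), np.float64(-0.9), np.float64(0.7)]
```

apply_moves(
  plan=[0,1,0,0,0,0.5,0,0,0,0,0,0,0,0,0,0],
)

```text
time_s: 3.5
ee_pos: [0.4984, 0.2994, 0.0976]
eef_rot: [-3.141, 0.0, 2.915]
force: [-1.1, -3.6, 4.2]
grip_width: 0.018
grip_force: 30.0
```

apply_moves(
  plan=[0,0.5,0,0,0,0.5,0,0,0,0,0,0,0,0,0,0],
)

```text
time_s: 3.9
ee_pos: [0.4986, 0.3007, 0.0976]
eef_rot: [-3.141, 0.0, 2.915]
force: [-0.8, -4.3, 4.5]
grip_width: 0.0179
grip_force: 30.0
```

apply_moves(
  plan=[0,0.5,0,0,0,0.5,0,0,0,0,0,0,0,0,0,0],
)

```text
time_s: 4.3
ee_pos: [0.4988, 0.3017, 0.0976]
eef_rot: [-3.141, 0.0, 2.915]
force: [-0.9, -3.4, 5.4]
grip_width: 0.0178
grip_force: 30.0
```

apply_moves(
  plan=[0,0.5,0,0,0,0.5,0,0,0,0,0,0,0,0,0,0],
)

```text
time_s: 4.7
ee_pos: [0.499, 0.3026, 0.0975]
eef_rot: [-3.141, 0.0, 2.915]
force: [-1.5, -3.9, 5.3]
grip_width: 0.0178
grip_force: 30.0
```

apply_moves(
  plan=[0,0,-3,0,0,0,-3,0,0,0,0,0,0,0,0,0],
)

```text
time_s: 5.1
ee_pos: [0.4988, 0.3026, 0.1034]
eef_rot: [-3.141, -0.0, 2.915]
force: [-1.7, -4.0, 0.3]
grip_width: 0.0177
grip_force: 30.0
```

apply_moves(
  plan=[0,-1,0,0,0,0,0,0,0,0,0,0],
)

```text
time_s: 5.4
ee_pos: [0.4988, 0.3019, 0.1035]
eef_rot: [3.141, 0.0, 2.915]
force: [-0.4, 0.2, -1.5]
grip_width: 0.0179
grip_force: 30.0
```

apply_moves(
  plan=[0,-1,0,0,0,0,0,0,0,0,0,0],
)

```text
time_s: 5.7
ee_pos: [0.4986, 0.3008, 0.1035]
eef_rot: [3.141, 0.0, 2.915]
force: [-0.4, 0.1, -1.7]
grip_width: 0.0178
grip_force: 30.0
```

apply_moves(
  plan=[0,-1,0,0,0,0,0,0,0,0,0,0],
)

```text
time_s: 6.0
ee_pos: [0.4983, 0.2998, 0.1034]
eef_rot: [-3.142, -0.0, 2.915]
force: [0.2, -0.0, -2.1]
grip_width: 0.0177
grip_force: 30.0
```

apply_moves(
  plan=[0,-0.7,0,0,0,0,0,0,0,0,0,0],
)

```text
time_s: 6.3
ee_pos: [0.4981, 0.2991, 0.1034]
eef_rot: [3.142, -0.0, 2.915]
force: [0.3, -0.3, -2.1]
grip_width: 0.0178
grip_force: 30.0
```

apply_moves(
  plan=[0,-0.7,0,0,0,0,0,0,0,0,0,0],
)

```text
time_s: 6.6
ee_pos: [0.4981, 0.2989, 0.1035]
eef_rot: [3.14, 0.0, 2.915]
force: [0.3, 5.3, -3.9]
grip_width: 0.0178
grip_force: 30.0
```

apply_moves(
  plan=[0,-0.7,0,0,0,0,0,0,0,0,0,0],
)

```text
time_s: 6.9
ee_pos: [0.498, 0.2988, 0.1035]
eef_rot: [3.139, 0.0, 2.915]
force: [2.9, 8.7, -6.0]
grip_width: 0.0175
grip_force: 30.0
```

Lifted 6 mm, the feeler touches the pocket walls at y=0.2990 and 0.3022. That puts the pocket centre at (0.4986, 0.3007), and the top camera's bias is only about 0.8 mm. Now I'll lift out and carry it to slot 1.

apply_moves(
  plan=[0,1.5,0,0,0,1,0,0,0,0,-10,0,0,0,-15,0,0,0,-20,0,0,0,-20,0,0,0,-20,-0.097,0,0,-20,-0.097,0,0,-16,-0.097,0,0,0,-0.098,0,0,0,0,0,0,0,0],
)

```text
time_s: 8.1
ee_pos: [0.4983, 0.3, 0.2246]
eef_rot: [-3.141, -0.0, -2.982]
force: [-0.1, -0.4, -1.9]
grip_width: 0.0183
grip_force: 30.0
```

```bash
python3 -c "
from h import *
go(.5676,-.0897,.16,189.28)"
```

```text
t 8.1 p [0.4983 0.3    0.2246] rot [-1.7999e+02 -2.0000e-02 -1.7088e+02] F [-0.1 -0.4 -1.9] w 0.0183 spin FIRST -0.0028 then mm [np.float64(-5.6), np.float64(-395.8), np.float64(64.6)]
```

apply_moves(
  plan=[-0.4,-26,0,-0.003,-0.4,-26,0,0,-0.4,-26,0,0,-0.4,-26,0,0,-0.4,-26,0,0,-0.4,-26,0,0,-0.4,-26,0,0,-0.4,-26,0,0,-0.4,-26,0,0,-0.4,-26,0,0,-0.4,-26,0,0,-0.4,-26,0,0,-0.4,-26,0,0,-0.4,-26,0,0,0,-22,0,0,0,-9.8,0,0,0,0,20,0,0,0,20,0,0,0,15,0,0,0,0,0],
)

```text
time_s: 10.1
ee_pos: [0.568, -0.0886, 0.1674]
eef_rot: [3.14, -0.004, -2.977]
force: [-0.3, -0.2, -1.5]
grip_width: 0.0179
grip_force: 30.0
```

Run:
```python
from h import *
go(.5676,-.0897,.16,189.28)
f=lambda a:np.arange(*a,.001)
d,W=snap("top"); e,V=snap("scene")
im=d["image"][190:260,330:420]; im2=e["image"][210:290,320:420]
o=np.hstack([cv2.resize(im,(400,400*70//90)),cv2.resize(im2,(400,400*70//90))])
cv2.imwrite("pics/s1.png",o[...,::-1])
```

```text
t 10.1 p [ 0.568  -0.0886  0.1674] rot [ 179.91   -0.21 -170.6 ] F [-0.3 -0.2 -1.5] w 0.0179 spin FIRST 0.0022 then mm [np.float64(0.5), np.float64(-1.0), np.float64(7.4)]
```

View pics/s1.png

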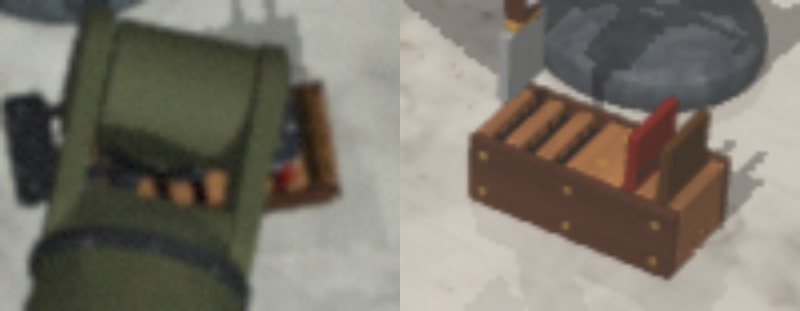

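The crop shows the blade hanging just above slot 1, roughly in line with the leftmost dark slot. I'll lower it gently.

apply_moves(
  plan=[0.5,-1,0,0.002,0,0,5,0,0,0,5,0,0,0,4,0,0,0,2,0,0,0,2,0,0,0,0,0],
)

```text
time_s: 10.9
ee_pos: [0.5685, -0.0904, 0.1512]
eef_rot: [3.141, -0.0, -2.978]
force: [0.6, -0.7, -0.5]
grip_width: 0.0178
grip_force: 30.0
```

apply_moves(
  plan=[0,0,1,0,0,0,1,0,0,0,1,0,0,0,1,0,0,0,0,0],
)

```text
time_s: 11.4
ee_pos: [0.5685, -0.0904, 0.1473]
eef_rot: [3.142, -0.0, -2.978]
force: [0.2, 0.5, -0.0]
grip_width: 0.018
grip_force: 30.0
```

apply_moves(
  plan=[0,0,1,0,0,0,1,0,0,0,1,0,0,0,1,0,0,0,0,0],
)

```text
time_s: 11.9
ee_pos: [0.5686, -0.0904, 0.1433]
eef_rot: [3.142, -0.0, -2.978]
force: [0.1, -0.8, -1.4]
grip_width: 0.0176
grip_force: 30.0
```

apply_moves(
  plan=[0,0,1,0,0,0,1,0,0,0,1,0,0,0,1,0,0,0,0,0],
)

```text
time_s: 12.4
ee_pos: [0.5685, -0.0904, 0.1393]
eef_rot: [3.141, -0.0, -2.978]
force: [-0.3, 0.0, -0.8]
grip_width: 0.0177
grip_force: 30.0
```

apply_moves(
  plan=[0,0,2,0,0,0,2,0,0,0,2,0,0,0,2,0,0,0,2,0,0,0,0,0],
)

```text
time_s: 13.0
ee_pos: [0.5685, -0.0904, 0.1291]
eef_rot: [3.141, -0.0, -2.978]
force: [-0.1, 0.5, -1.5]
grip_width: 0.018
grip_force: 30.0
```

apply_moves(
  plan=[0,0,1,0,0,0,1,0,0,0,1,0,0,0,0,0],
)

```text
time_s: 13.4
ee_pos: [0.5686, -0.0904, 0.1263]
eef_rot: [3.142, -0.0, -2.978]
force: [0.2, 0.3, -2.3]
grip_width: 0.0178
grip_force: 30.0
```

apply_moves(
  plan=[0,0,1,0,0,0,1,0,0,0,1,0,0,0,0,0],
)

```text
time_s: 13.8
ee_pos: [0.5692, -0.0903, 0.1256]
eef_rot: [-3.141, 0.002, -2.978]
force: [-5.7, 1.8, 16.8]
grip_width: 0.0179
grip_force: 30.0
```

Slot 1 is blocked: the feeler stopped 22 mm below the mouth, with 17 N on it. On to slot 2.

apply_moves(
  plan=[0,0,-5,0,0,0,-15,0,0,0,-15,0,0,0,-8,0,0,-9,0,0,0,-10,0,0,0,-7,0,0,0,0,0,0],
)

```text
time_s: 14.6
ee_pos: [0.5727, -0.1172, 0.1656]
eef_rot: [3.141, -0.001, -2.98]
force: [0.2, 0.4, -1.9]
grip_width: 0.0175
grip_force: 30.0
```

```bash
python3 -c "
from h import *
go(.5685+.0042,-.0904-.0257,.1473,189.28)"
```

```text
t 14.6 p [ 0.5727 -0.1172  0.1656] rot [ 1.7998e+02 -6.0000e-02 -1.7073e+02] F [ 0.2  0.4 -1.9] w 0.0175 spin FIRST -0.0001 then mm [np.float64(-0.2), np.float64(1.1), np.float64(18.3)]
```

apply_moves(
  plan=[0,0.8,5,0,0,0,5,0,0,0,3,0,0,0,1,0,0,0,1,0,0,0,1,0,0,0,1,0,0,0,1,0,0,0,0,0],
)

```text
time_s: 15.5
ee_pos: [0.5727, -0.1153, 0.1484]
eef_rot: [3.142, -0.0, -2.978]
force: [-0.4, 0.6, -1.6]
grip_width: 0.0184
grip_force: 30.0
```

apply_moves(
  plan=[0,0,1,0,0,0,1,0,0,0,1,0,0,0,1,0,0,0,0,0],
)

```text
time_s: 16.0
ee_pos: [0.5726, -0.1152, 0.1443]
eef_rot: [3.142, -0.0, -2.978]
force: [-0.2, 0.2, -1.7]
grip_width: 0.0177
grip_force: 30.0
```

apply_moves(
  plan=[0,0,1,0,0,0,1,0,0,0,1,0,0,0,1,0,0,0,0,0],
)

```text
time_s: 16.5
ee_pos: [0.5729, -0.1156, 0.1405]
eef_rot: [-3.141, 0.0, -2.978]
force: [1.3, -3.3, -2.0]
grip_width: 0.0178
grip_force: 30.0
```

apply_moves(
  plan=[0,-0.8,0,0,0,0,2,0,0,0,2,0,0,0,2,0,0,0,2,0,0,0,2,0,0,0,0,0],
)

```text
time_s: 17.2
ee_pos: [0.5727, -0.116, 0.13]
eef_rot: [3.141, -0.001, -2.978]
force: [-0.8, -0.5, -1.4]
grip_width: 0.0179
grip_force: 30.0
```

apply_moves(
  plan=[0,0,1,0,0,0,1,0,0,0,1,0,0,0,0,0],
)

```text
time_s: 17.6
ee_pos: [0.5728, -0.116, 0.1273]
eef_rot: [3.141, -0.0, -2.978]
force: [0.4, 0.8, -1.9]
grip_width: 0.0177
grip_force: 30.0
```

apply_moves(
  plan=[0,0,1,0,0,0,1,0,0,0,1,0,0,0,0,0],
)

```text
time_s: 18.0
ee_pos: [0.5728, -0.116, 0.1243]
eef_rot: [3.141, -0.0, -2.978]
force: [-0.6, -0.4, -2.4]
grip_width: 0.0178
grip_force: 30.0
```

apply_moves(
  plan=[0,0,1,0,0,0,1,0,0,0,1,0,0,0,0,0],
)

```text
time_s: 18.4
ee_pos: [0.5731, -0.1161, 0.1228]
eef_rot: [-3.141, 0.001, -2.978]
force: [-4.6, 1.9, 10.4]
grip_width: 0.0182
grip_force: 30.0
```

apply_moves(
  plan=[0,0,1,0,0,0,1,0,0,0,1,0,0,0,0,0],
)

```text
time_s: 18.8
ee_pos: [0.5744, -0.1159, 0.1223]
eef_rot: [-3.14, 0.005, -2.978]
force: [-6.3, 3.9, 28.4]
grip_width: 0.0182
grip_force: 30.0
```

apply_moves(
  plan=[0,0,1,0,0,0,1,0,0,0,1,0,0,0,0,0],
)

```text
time_s: 19.2
ee_pos: [0.5757, -0.1158, 0.1212]
eef_rot: [-3.139, 0.01, -2.978]
force: [-5.6, 6.6, 41.5]
grip_width: 0.0177
grip_force: 30.0
```

Slot 2 is blocked 25 mm down, and I pushed on it further than I should have. I'll back off and try slot 3.

apply_moves(
  plan=[0,0,-7,0,0,0,-15,0,0,0,-15,0,0,0,-8,0,0,-9,0,0,0,-10,0,0,0,-7,0,0,0,0,0,0,0,0,0,0],
)

```text
time_s: 20.1
ee_pos: [0.5769, -0.1419, 0.1599]
eef_rot: [3.141, -0.001, -2.979]
force: [0.1, -0.5, -2.0]
grip_width: 0.0176
grip_force: 30.0
```

```bash
python3 -c "
from h import *
go(.5728+.0042,-.1160-.0257,.1473,189.28)"
```

```text
t 20.1 p [ 0.5769 -0.1419  0.1599] rot [ 1.7997e+02 -4.0000e-02 -1.7068e+02] F [ 0.1 -0.5 -2. ] w 0.0176 spin FIRST 0.0007 then mm [np.float64(-0.2), np.float64(0.2), np.float64(12.6)]
```

apply_moves(
  plan=[0,0,5,0,0,0,3,0,0,0,1,0,0,0,1,0,0,0,1,0,0,0,1,0,0,0,1,0,0,0,1,0,0,0,1,0,0,0,0,0],
)

```text
time_s: 21.1
ee_pos: [0.577, -0.1417, 0.1453]
eef_rot: [3.141, -0.0, -2.978]
force: [0.4, -0.0, -2.8]
grip_width: 0.0176
grip_force: 30.0
```

apply_moves(
  plan=[0,0,1,0,0,0,1,0,0,0,1,0,0,0,1,0,0,0,0,0],
)

```text
time_s: 21.6
ee_pos: [0.577, -0.1417, 0.1413]
eef_rot: [3.141, -0.0, -2.978]
force: [-0.1, -0.1, -2.4]
grip_width: 0.0179
grip_force: 30.0
```

apply_moves(
  plan=[0,0,1,0,0,0,1,0,0,0,1,0,0,0,1,0,0,0,0,0],
)

```text
time_s: 22.1
ee_pos: [0.577, -0.1417, 0.1373]
eef_rot: [3.142, -0.0, -2.978]
force: [-0.1, 0.2, -1.9]
grip_width: 0.018
grip_force: 30.0
```

apply_moves(
  plan=[0,0,2,0,0,0,2,0,0,0,2,0,0,0,2,0,0,0,0,0],
)

```text
time_s: 22.6
ee_pos: [0.5769, -0.1417, 0.1291]
eef_rot: [3.141, -0.0, -2.978]
force: [-0.4, -0.4, -0.8]
grip_width: 0.0179
grip_force: 30.0
```

apply_moves(
  plan=[0,0,1.5,0,0,0,1.5,0,0,0,0,0],
)

```text
time_s: 22.9
ee_pos: [0.577, -0.1417, 0.1262]
eef_rot: [3.141, -0.0, -2.978]
force: [0.6, -0.1, -1.2]
grip_width: 0.018
grip_force: 30.0
```

apply_moves(
  plan=[0,0,1.5,0,0,0,1.5,0,0,0,0,0],
)

```text
time_s: 23.2
ee_pos: [0.5769, -0.1416, 0.1232]
eef_rot: [3.141, -0.0, -2.978]
force: [0.0, 0.9, -1.3]
grip_width: 0.0179
grip_force: 30.0
```

apply_moves(
  plan=[0,0,1.5,0,0,0,1.5,0,0,0,0,0],
)

```text
time_s: 23.5
ee_pos: [0.577, -0.1416, 0.1202]
eef_rot: [3.141, -0.0, -2.978]
force: [0.1, -0.3, -1.1]
grip_width: 0.0181
grip_force: 30.0
```

apply_moves(
  plan=[0,0,1.5,0,0,0,1.5,0,0,0,0,0],
)

```text
time_s: 23.8
ee_pos: [0.5769, -0.1417, 0.1172]
eef_rot: [3.141, -0.0, -2.978]
force: [-0.5, 0.4, -1.6]
grip_width: 0.0179
grip_force: 30.0
```

apply_moves(
  plan=[0,0,1.5,0,0,0,1.5,0,0,0,0,0],
)

```text
time_s: 24.1
ee_pos: [0.5769, -0.1417, 0.1142]
eef_rot: [3.141, -0.0, -2.978]
force: [0.1, -0.2, -1.4]
grip_width: 0.0178
grip_force: 30.0
```

apply_moves(
  plan=[0,0,1.5,0,0,0,1,0,0,0,0,0],
)

```text
time_s: 24.4
ee_pos: [0.577, -0.1417, 0.1118]
eef_rot: [3.142, -0.0, -2.978]
force: [-1.2, 1.0, -1.3]
grip_width: 0.018
grip_force: 30.0
```

Past the ledge range, so slot 3 is the clear one. Now down to the bottom.

apply_moves(
  plan=[0,0,2.5,0,0,0,2.5,0,0,0,2.5,0,0,0,2.5,0,0,0,0,0],
)

```text
time_s: 24.9
ee_pos: [0.5769, -0.1416, 0.1015]
eef_rot: [3.141, -0.001, -2.978]
force: [-1.4, -0.9, -1.5]
grip_width: 0.0179
grip_force: 30.0
```

apply_moves(
  plan=[0,0,1,0,0,0,1,0,0,0,0.5,0,0,0,0,0],
)

```text
time_s: 25.3
ee_pos: [0.577, -0.1417, 0.0994]
eef_rot: [3.142, -0.0, -2.978]
force: [0.1, 0.9, -1.3]
grip_width: 0.0177
grip_force: 30.0
```

apply_moves(
  plan=[0,0,1,0,0,0,1,0,0,0,0,0,0,0,0,0],
)

```text
time_s: 25.7
ee_pos: [0.577, -0.1417, 0.0974]
eef_rot: [-3.142, -0.0, -2.978]
force: [-0.3, 0.1, -1.0]
grip_width: 0.0181
grip_force: 30.0
```

apply_moves(
  plan=[0,0,1,0,0,0,1,0,0,0,0,0,0,0,0,0],
)

```text
time_s: 26.1
ee_pos: [0.5773, -0.1417, 0.0965]
eef_rot: [-3.141, 0.001, -2.978]
force: [-4.0, 1.8, 10.0]
grip_width: 0.0181
grip_force: 30.0
```

Bottomed in slot 3 at TCP z=0.0965 with 10 N. Now I'll return the feeler to its pocket.

apply_moves(
  plan=[0,0,0,0,0,0,-3,0,0,0,-10,0,0,0,-20,0,0,0,-25,0,0,0,-25,0,0,0,-25,0,0,0,-20,0,0,10,0,0,0,20,0,0,0,28,0,0,0,28,0,0,0,28,0,0,0,28,0,0,0,28,0,0,0,28,0,0,0,28,0,0,0,28,0,0,0,28,0,0,0,28,0,0],
)

```text
time_s: 28.1
ee_pos: [0.5256, 0.1658, 0.2224]
eef_rot: [3.142, -0.001, -2.978]
force: [0.4, 0.4, -0.3]
grip_width: 0.0177
grip_force: 30.0
```

apply_moves(
  plan=[1,28,0,0,1,28,0,0,1,28,0,0,1,20,0,0,1,15,0,0.097,0,0,0,0.097,0,0,0,0.097,0,0,0,0.097,0,0,0,0,0,0,0,0,0,0,0,0],
)

```text
time_s: 29.2
ee_pos: [0.5022, 0.2809, 0.2231]
eef_rot: [-3.141, -0.0, 2.919]
force: [-0.1, -0.9, -2.7]
grip_width: 0.0177
grip_force: 30.0
```

```bash
python3 -c "
from h import *
go(.4986,.3007,.141,167)"
```

```text
t 29.2 p [0.5022 0.2809 0.2231] rot [-1.7998e+02 -3.0000e-02  1.6725e+02] F [-0.1 -0.9 -2.7] w 0.0177 spin FIRST 0.0044 then mm [np.float64(7.9), np.float64(18.5), np.float64(82.1)]
```

apply_moves(
  plan=[4,9,0,0.004,3.9,9.5,0,0,0,0,20,0,0,0,20,0,0,0,20,0,0,0,15,0,0,0,0,0,0,0,0,0],
)

```text
time_s: 30.0
ee_pos: [0.4989, 0.3012, 0.1489]
eef_rot: [3.141, 0.0, 2.913]
force: [0.1, -0.7, -1.3]
grip_width: 0.018
grip_force: 30.0
```

```bash
python3 -c "
from h import *
go(.4986,.3007,.130,167)"
```

```text
t 30.0 p [0.4989 0.3012 0.1489] rot [1.7999e+02 1.0000e-02 1.6693e+02] F [ 0.1 -0.7 -1.3] w 0.018 spin FIRST -0.0012 then mm [np.float64(0.2), np.float64(-0.6), np.float64(18.9)]
```

apply_moves(
  plan=[0,-0.5,4,0,0,0,4,0,0,0,4,0,0,0,2,0,0,0,2,0,0,0,2,0,0,0,2,0,0,0,0,0],
)

```text
time_s: 30.8
ee_pos: [0.4987, 0.3001, 0.1282]
eef_rot: [-3.141, -0.0, 2.913]
force: [0.3, 0.1, -1.1]
grip_width: 0.0181
grip_force: 30.0
```

apply_moves(
  plan=[0,0,4,0,0,0,4,0,0,0,4,0,0,0,4,0,0,0,4,0,0,0,0,0],
)

```text
time_s: 31.4
ee_pos: [0.4985, 0.3, 0.1077]
eef_rot: [-3.141, -0.001, 2.913]
force: [0.1, 0.7, -2.8]
grip_width: 0.0179
grip_force: 30.0
```

apply_moves(
  plan=[0,0,3,0,0,0,3,0,0,0,2,0,0,0,1,0,0,0,1,0,0,0,1,0,0,0,0,0,0,0,0,0],
)

```text
time_s: 32.2
ee_pos: [0.4988, 0.3001, 0.0975]
eef_rot: [3.142, 0.0, 2.913]
force: [-0.3, 0.7, -1.5]
grip_width: 0.0177
grip_force: 30.0
```

apply_moves(
  plan=[0,0,0,0,0,0,0,0,0,0,0,0,0,0,0,0],
  hand=-0.1,
)

```text
time_s: 32.6
ee_pos: [0.4988, 0.3001, 0.0975]
eef_rot: [3.142, 0.0, 2.913]
force: [-0.4, -0.1, 0.5]
grip_width: 0.0417
grip_force: 0.0
```

apply_moves(
  plan=[0,0,-10,0,0,0,-25,0,0,0,-25,0,0,0,-25,0,0,0,-18,0,0,-23,0,0,0,-23,0,0,0,-23,0,0,0,-22,0,0,0,0,0,0,0,0,0,0],
)

```text
time_s: 33.7
ee_pos: [0.4784, 0.2116, 0.2013]
eef_rot: [3.141, 0.001, 2.912]
force: [-0.2, 0.5, 0.3]
grip_width: 0.0424
grip_force: 0.0
```

Run:
```python
from h import *
go(.4780,.2110,.076,167)
d,W=snap("scene")
o=cv2.resize(d["image"][130:250,200:320],(600,600),interpolation=cv2.INTER_CUBIC); cv2.imwrite("pics/p1.png",o[...,::-1])
```

```text
t 33.7 p [0.4784 0.2116 0.2013] rot [1.7996e+02 5.0000e-02 1.6685e+02] F [-0.2  0.5  0.3] w 0.0424 spin FIRST -0.0026 then mm [np.float64(0.2), np.float64(-0.7), np.float64(125.3)]
```

View pics/p1.png

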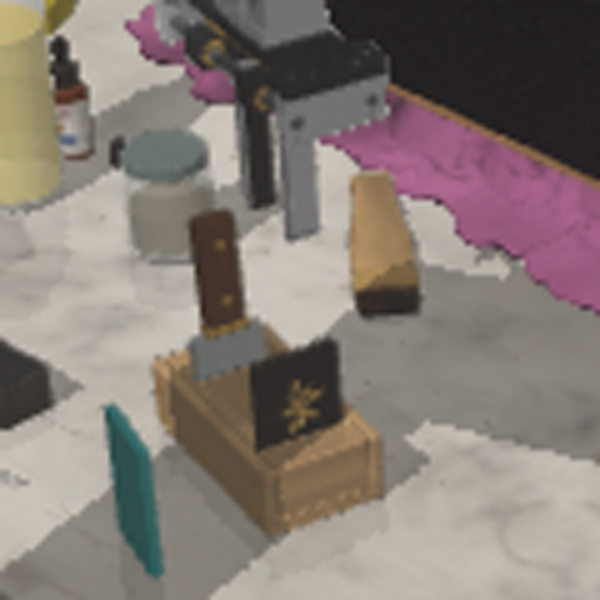

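The picture shows the feeler back upright in its pocket, with as much blade showing as at the start. The open fingers hang above the black plate at (295,395). I'll lower and grasp it.

apply_moves(
  plan=[0,-0.5,20,-0.002,0,0,25,0,0,0,25,0,0,0,25,0,0,0,20,0,0,0,10,0,0,0,0,0],
)

```text
time_s: 34.45
ee_pos: [0.4776, 0.2114, 0.0745]
eef_rot: [-3.141, -0.002, 2.915]
force: [0.1, 0.1, 1.2]
grip_width: 0.0418
grip_force: 0.0
```

apply_moves(
  plan=[0,0,0,0,0,0,0,0,0,0,0,0,0,0,0,0,0,0,0,0],
  hand=-1,
  squeeze=12,
)

```text
time_s: 34.95
ee_pos: [0.4782, 0.2111, 0.0758]
eef_rot: [3.141, 0.001, 2.915]
force: [-0.3, 0.1, 2.7]
grip_width: 0.0083
grip_force: 12.0
```

apply_moves(
  plan=[0,0,-3,0,0,0,-10,0,0,0,-20,0,0,0,-20,0,0,0,-20,-0.097,0,0,-17,-0.097,0,0,0,-0.097,0,0,0,-0.097,-4,-15,0,0,-5,-25,0,0,-5,-25,0,0,-5,-25,0,0,-5,-25,0,0,-5,-25,0,0,-5,-25,0,0,-5,-25,0,0,0,-25,0,0,0,-25,0,0,0,-25,0,0,0,-25,0,0],
)

```text
time_s: 36.95
ee_pos: [0.563, -0.071, 0.1658]
eef_rot: [-3.141, 0.0, -2.984]
force: [0.1, -0.3, -0.0]
grip_width: 0.0082
grip_force: 12.0
```

apply_moves(
  plan=[0,-25,0,0,0,-20,0,0,0,-15,0,0,0,0,0,0,0,0,0,0],
)

```text
time_s: 37.45
ee_pos: [0.5725, -0.1281, 0.1654]
eef_rot: [3.141, -0.0, -2.982]
force: [-0.0, 0.3, -0.5]
grip_width: 0.0085
grip_force: 12.0
```

```bash
python3 -c "
from h import *
go(.5763,-.1418,.126,189.28)"
```

```text
t 37.45 p [ 0.5725 -0.1281  0.1654] rot [ 1.7999e+02 -1.0000e-02 -1.7083e+02] F [-0.   0.3 -0.5] w 0.0085 spin FIRST -0.002 then mm [np.float64(-1.5), np.float64(-14.1), np.float64(39.4)]
```

Mouth contact would come at TCP 0.126, so I'll stop 6 mm above it and check.

apply_moves(
  plan=[-0.8,-7,0,-0.002,-0.7,-7.1,0,0,0,0,10,0,0,0,12,0,0,0,8,0,0,0,3,0,0,0,0,0,0,0,0,0],
)

```text
time_s: 38.25
ee_pos: [0.5766, -0.1418, 0.1327]
eef_rot: [-3.141, 0.0, -2.978]
force: [0.8, 0.1, 0.7]
grip_width: 0.0084
grip_force: 12.0
```

Run:
```python
from h import *
go(.5765,-.1417,.126,189.28)
d,W=snap("scene")
o=cv2.resize(d["image"][200:300,320:420],(600,600),interpolation=cv2.INTER_CUBIC); cv2.imwrite("pics/p2.png",o[...,::-1])
```

```text
t 38.25 p [ 0.5766 -0.1418  0.1327] rot [-1.7999e+02  2.0000e-02 -1.7065e+02] F [0.8 0.1 0.7] w 0.0084 spin FIRST 0.0013 then mm [np.float64(0.1), np.float64(0.2), np.float64(6.7)]
```

View pics/p2.png

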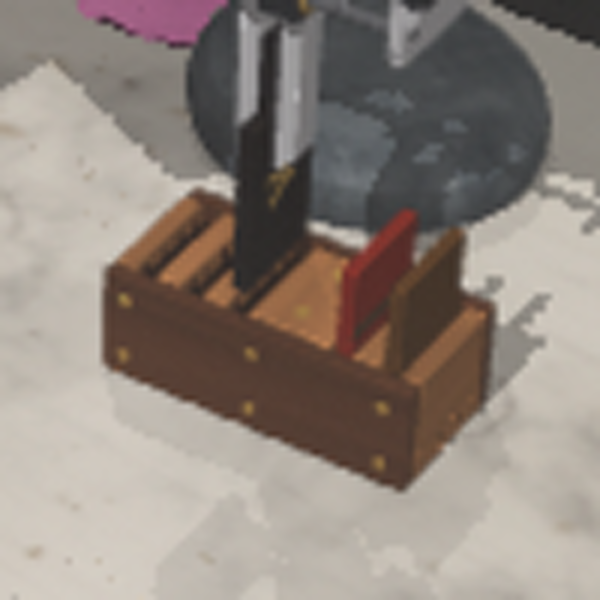

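The picture shows the plate hanging upright just above the third slot, from (240,280) to (305,235). I'll lower it gently.

apply_moves(
  plan=[0,0,3,0.001,0,0,1.5,0,0,0,1.5,0,0,0,1,0,0,0,1,0,0,0,1,0,0,0,0,0],
)

```text
time_s: 39.0
ee_pos: [0.5764, -0.1419, 0.1233]
eef_rot: [3.142, -0.0, -2.979]
force: [0.1, -1.1, -0.5]
grip_width: 0.0082
grip_force: 12.0
```

apply_moves(
  plan=[0,0,1,0,0,0,1,0,0,0,1,0,0,0,0,0],
)

```text
time_s: 39.4
ee_pos: [0.5764, -0.1418, 0.1203]
eef_rot: [3.141, -0.0, -2.979]
force: [0.2, 0.4, -0.8]
grip_width: 0.0084
grip_force: 12.0
```

apply_moves(
  plan=[0,0,1,0,0,0,1,0,0,0,1,0,0,0,0,0],
)

```text
time_s: 39.8
ee_pos: [0.5764, -0.1419, 0.1173]
eef_rot: [3.141, -0.0, -2.979]
force: [-0.5, -0.2, -0.3]
grip_width: 0.0087
grip_force: 12.0
```

apply_moves(
  plan=[0,0,2,0,0,0,2,0,0,0,2,0,0,0,2,0,0,0,0,0],
)

```text
time_s: 40.3
ee_pos: [0.5763, -0.1418, 0.1091]
eef_rot: [3.141, -0.001, -2.979]
force: [-0.1, 0.3, -0.9]
grip_width: 0.0086
grip_force: 12.0
```

apply_moves(
  plan=[0,0,1.5,0,0,0,1.5,0,0,0,1.5,0,0,0,1.5,0,0,0,0,0],
)

```text
time_s: 40.8
ee_pos: [0.5764, -0.1419, 0.1032]
eef_rot: [3.141, -0.0, -2.979]
force: [-0.0, -0.8, -0.5]
grip_width: 0.0083
grip_force: 12.0
```

apply_moves(
  plan=[0,0,1.5,0,0,0,1.5,0,0,0,1.5,0,0,0,1.5,0,0,0,0,0],
)

```text
time_s: 41.3
ee_pos: [0.5763, -0.1419, 0.0972]
eef_rot: [3.141, -0.0, -2.979]
force: [-0.6, 0.1, -0.3]
grip_width: 0.0082
grip_force: 12.0
```

apply_moves(
  plan=[0,0,2,0,0,0,2,0,0,0,2,0,0,0,2,0,0,0,2,0,0,0,2,0,0,0,0,0],
)

```text
time_s: 42.0
ee_pos: [0.5763, -0.1418, 0.0851]
eef_rot: [3.141, -0.0, -2.979]
force: [0.6, -0.9, -1.0]
grip_width: 0.0088
grip_force: 12.0
```

apply_moves(
  plan=[0,0,1,0,0,0,1,0,0,0,1,0,0,0,1,0,0,0,1,0,0,0,0,0],
)

```text
time_s: 42.6
ee_pos: [0.5764, -0.1419, 0.0803]
eef_rot: [3.141, -0.0, -2.979]
force: [-0.1, 0.1, -1.3]
grip_width: 0.0084
grip_force: 12.0
```

apply_moves(
  plan=[0,0,1,0,0,0,1,0,0,0,1,0,0,0,0,0],
)

```text
time_s: 43.0
ee_pos: [0.5764, -0.1419, 0.0773]
eef_rot: [3.141, -0.0, -2.979]
force: [0.3, 0.0, -1.0]
grip_width: 0.0085
grip_force: 12.0
```

apply_moves(
  plan=[0,0,1,0,0,0,0,0],
)

```text
time_s: 43.2
ee_pos: [0.5764, -0.1419, 0.0763]
eef_rot: [3.142, -0.0, -2.979]
force: [-0.3, -0.2, -0.3]
grip_width: 0.0084
grip_force: 12.0
```

apply_moves(
  plan=[0,0,0,0,0,0,0,0,0,0,0,0,0,0,0,0],
  hand=-0.4,
)

```text
time_s: 43.6
ee_pos: [0.5765, -0.1419, 0.0765]
eef_rot: [-3.142, 0.0, -2.979]
force: [0.4, 0.5, -0.2]
grip_width: 0.0276
grip_force: 0.0
```

apply_moves(
  plan=[0,0,-10,0,0,0,-25,0,0,0,-25,0,0,0,-25,0,0,0,-25,0,0,20,-10,0,0,30,0,0,0,40,0,0,0,40,0,0,0,40,0,0,0,30,0,0,0,0,0,0],
)

```text
time_s: 44.8
ee_pos: [0.5437, 0.0584, 0.1974]
eef_rot: [3.141, 0.001, -2.976]
force: [1.1, -0.9, 0.2]
grip_width: 0.0282
grip_force: 0.0
```

Run:
```python
from h import *
d,W=snap("scene"); e,V=snap("top")
w=V[200:250,340:420].reshape(-1,3); q=w[(w[:,2]>.09)]; 
r=(q-[.5786,-.157,0])@np.array([[.9869,-.1613,0],[.1613,.9869,0],[0,0,1]])
p=r[r[:,1]>0]; print("plate top, rack frame",np.median(p,0),p.min(0),p.max(0),len(p))
f=lambda i:cv2.resize(i,(400,400),interpolation=cv2.INTER_CUBIC)
o=np.hstack([f(d["image"][200:300,320:420]),f(d["image"][150:250,200:300])]); cv2.imwrite("pics/p3.png",o[...,::-1])
```

```text
plate top, rack frame [-0.00770047  0.1297502   0.33230736] [-0.03432108  0.01207898  0.09113643] [0.03131075 0.14152391 0.34649232] 149
```

View pics/p3.png

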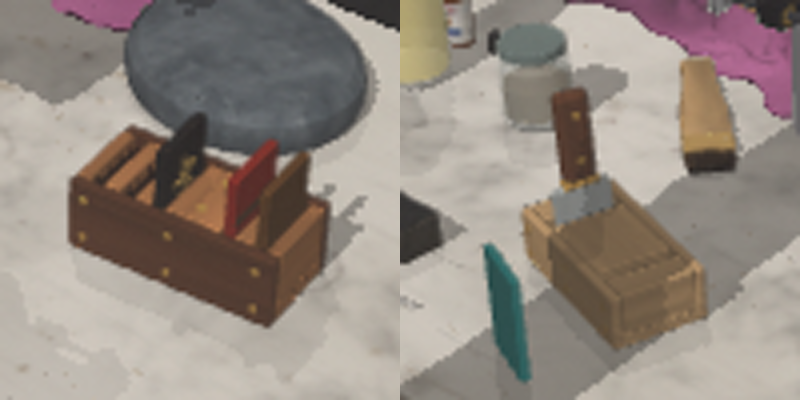

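The black plate stands in slot 3 at the same height as the red plate. The feeler is upright in its pocket, and the other things are untouched. Handing in.

```bash
python3 -c "
from h import *
print(ctrl.hand_in())"
```

```text
the job is handed in; nothing more can be done
None
```

I handed the job in at about 45 s, with no verdict returned: slots 1 and 2 were blocked (slot 2 peaked at about 42 N at the wrist, against the 50 N limit), slot 3 was clear, the feeler is back in its pocket, and the black plate stands home in slot 3.

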